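Push the heat sinks home and swing the keeper shut

ROBOT

A 6-joint arm with a two-finger parallel gripper is mounted at the origin on the work surface. World frame = base frame: x ahead of the robot, y to its left, z up, the work surface at z = 0. Lengths are in mm, angles in rad, forces in N, time in s.
With the tool pointing down it reaches from about 350 to 1000 mm from the base axis. Payload 7.1 kg.
Tool frame: the origin (TCP) lies midway between the tips of the shut fingers; the grasp point (between the pads) lies 19 mm behind it; z points along the fingers, y is the direction in which the jaws open and shut (so a half turn about z gives the same grasp; the last joint's range is limited). The gripper opens to 85 mm and grips with 20 to 120 N. Pads are 22 mm wide; open, the fingers measure 114 mm over their backs; the gripper's body (76 mm by 85 mm) begins 54 mm behind the grasp point. The pads swing forward as they close: fully open they stand 13 mm farther back than shut.
Start: joints at [-1.136, 0.423, 1.63, -0, 1.089, -0.019], TCP at [274.004, -561.717, 205.319] pointing down, gripper open.
Joint ranges: [-3, 3], [-0.9, 2.11], [0.09, 2.58], [-1.31, 4.45], [0.11, 2.69], [-2.54, 2.54]. Speed limits (rad/s): [2.39, 2.39, 3.01, 3.14, 3.14, 3.14].

INTERFACE

Orientations are given as [roll, pitch, yaw] about the fixed x, y, z axes, in that order (R = Rz(yaw) Ry(pitch) Rx(roll)).
In Python, from workcell import state, optics, sign_off gives the robot as it stands. The module is installed in compiled form; this text tells all that it offers.
- The arm moves only by the tool jog_arm, never from a script. Its argument "plan" is a list that holds one entry, the list of rows, each a list of 6 numbers: the shift along the world's x, y, z in m, then the turn, a rotation vector about the world's x, y, z in degrees. A call has exactly 10 rows; each row is the pose to reach, as a shift and turn from the pose commanded when the call began; what a row does not reach only later rows make up. A row lasts 1/12 s, in which the tool goes at most 41.7 mm and 7.16 degrees, less where a joint would pass 70% of its speed; a pose out of reach is approached as far as the arm can. A call with a gripper value outside its range is refused whole. "claw" is the finger opening in m, from 0 to 0.0854, set as the call begins (left out, the last holds). The fingers move at their own pace and stop on an object; "squeeze" is the grip in N (left out, the last holds). Time passes only in rows, so rows that repeat a pose let the fingers close, or fill a call up. It gives the time, the measured TCP pose, the force and the opening at its end, in the units of the state.
- state(): the state, without advancing time (a new reading comes with each control period).
- optics.snapshot(name): name is "scene" or "top" or "wrist"; returns a dict with "pixels" (480x640x3 uint8, blue, green, red), "range_z" (480x640 float32, mm along the optical axis (not along the pixel's ray), 0 where there is no reading), "intrinsics" (3x3 intrinsics, pixels), "rvec" (rotation vector, rad) and "tvec" (3), from world to camera coordinates, as OpenCV has them; the wrist camera has in their place "tool_from_camera" (4x4, takes a point from camera to tool coordinates, whose origin is the TCP and whose axes are the flange's). Camera axes: x right, y down, z forward; pixel columns grow to the right and rows downward; lengths in mm; the calibration is good to about 2 mm. A picture is of the moment at which its call begins: read the wrist's pose just before it.
- sign_off(): hands the job in, once; it reports no verdict.
The state is a dict: "time": time; "qpos": joint angles; "qd": joint speeds; "tau": joint torques, N m; "eef_pos": TCP position; "tool_rot": TCP orientation; "contact_force": force on the tool from outside, world axes, zero at the start; "ft_torque": the same for the moment, N m; "opening": finger opening in mm.
Only numpy, scipy, OpenCV 4.12 (cv2) and the standard library are available. Lean on these libraries where they do the work, as an engineer would, in place of code of your own. Each camera call takes 0.05 s, during which the arm holds its last target. There are 200 camera calls.

TASK

Push the row of four black heat sinks along the aluminium channel as one train, steadily and pressing only on the last one (the one farthest from the stop), until the first is fully against the blue end stop and all four are closed up. Then, by its red post, push the steel keeper bar round until it lies fully across the channel behind the row. Use the fingers only to push: pinch and lift nothing, do not touch the other three heat sinks, and leave everything else on the bench where it is.

Things in the scene. Friction and masses are not known exactly. Their poses are not given: they have to be found in the camera images.
- rail: fixed aluminium channel on the bench. Origin on the bench under its centre line; y axis along the channel towards the end stop, x across, z up. Floor 6 mm above the bench; side walls 5 mm thick, tops 18 mm above the bench, 63 mm apart inside; runs from y = -175 to +215 mm, open at the -y end. Feet and lug stick out to 65 mm either side, 8 mm high (pivot to 41 mm)
- stop_face (a point): face of the blue end stop (73 mm wide, 38 mm high), at the centre line and on the channel floor (rail frame 0, 200, 6 mm)
- sink1: first heat sink from the stop: black, fins across the channel, pale clip on top, 60 mm across x 45 mm along the channel x 35 mm high, about 0.12 kg; origin at the centre of its underside, y axis along the channel towards the stop. The four stand touching in the channel, 40 to 100 mm short of the stop; when home, the first's origin is at y = 177.5 mm in the rail frame
- sink2: second heat sink from the stop: black, fins across the channel, pale clip on top, 60 mm across x 45 mm along the channel x 35 mm high, about 0.12 kg; origin at the centre of its underside, y axis along the channel towards the stop. Home at y = 132.5 mm
- sink3: third heat sink from the stop: black, fins across the channel, pale clip on top, 60 mm across x 45 mm along the channel x 35 mm high, about 0.12 kg; origin at the centre of its underside, y axis along the channel towards the stop. Home at y = 87.5 mm
- sink4: last heat sink from the stop: black, fins across the channel, pale clip on top, 60 mm across x 45 mm along the channel x 35 mm high, about 0.12 kg; origin at the centre of its underside, y axis along the channel towards the stop. The one to push, on its outer (-y) face; home at y = 42.5 mm, that face then at y = 20 mm. Pushing the row takes about 2 to 6 N
- keeper (a joint): angle of the keeper bar about its upright pivot, rad: 0 = fully closed, at its limit, square across the channel pointing to the rail's +x, front face 4 mm behind the last heat sink's home place; 1.57 = open, beside the channel pointing to the rail's -y; opens clockwise seen from above, to 2.3. Starts at 1.6 to 2.1. Stays where left; 1 to 2 N at the post moves it
- keeper_pivot (a point): the pivot of the keeper bar (rail frame -47, 11 mm), 29 mm above the bench. The steel bar is 10 mm wide, reaches from 9 mm behind the pivot to 86 mm beyond it, and lies 24 to 34 mm above the bench, over the channel's walls
- keeper_post (a point): centre of the top of the red post on the bar: 12 mm diameter, 72 mm from the pivot, standing 34 to 68 mm above the bench
- spare_sink: spare black heat sink, 60 x 45 x 35 mm, standing on the bench outside the channel (leave alone)
- screwdriver: orange-handled screwdriver, 165 mm long (leave alone)
- hex_keys: black holder with brass-coloured hex keys, about 110 mm long, 25 mm high (leave alone)
- multimeter: yellow multimeter, 85 x 170 x 50 mm (leave alone)
- drive_board: blue circuit board on a black plate, 120 x 160 x 45 mm (leave alone)
- front_panel: grey metal plate with three holes, 70 x 120 x 4 mm (leave alone)
- solder_spool: blue spool, 54 mm diameter, 50 mm high (leave alone)
Things that resemble listed ones, but are neither listed nor needed, are in the scene too. Leave any orange look-alike of the sink4 alone. Leave any orange look-alike of the sink1 alone.

How it is judged:
By the outcome, as a careful person would: the job done as asked, in the order asked, and still so for the second after the job is handed in, with the robot touching nothing.
It also fails if it takes over 51 s, if anything falls off the work surface, if the arm or the gripper's body presses on something with over 40 N, if the wrist force passes 120 N, or if a joint passes its speed limit or range.

## Working session

There is one attempt and no reset: what is moved stays moved. The work goes in short steps, Python scripts to look and compute and a tool call to move; the robot and the scene stay as the last step left them, time stands still between calls to the robot, and variables do not carry over. Pictures are saved under pics/ and viewed, about 8 in all and at most 12, crops included, and the job is handed in when it is done.

Besides the shell and the picture viewer there is one more tool, called after ">>>" as a command line: name --argument value ..., lists and objects as JSON in quotes. jog_arm: Moves the arm, as the interface text tells. Its arguments: {"type":"object","properties":{"plan":{"type":"array","items":{"type":"array","items":{"type":"array","items":{"type":"number"}}}},"claw":{"type":"number"},"squeeze":{"type":"number"}},"required":["plan"]}

```bash
mkdir -p pics; cat > h.py <<'E'
import numpy as np, cv2
from workcell import state, optics, sign_off
def snap(n):
    s=optics.snapshot(n); return s
def world(s):
    K=np.array(s["intrinsics"]);R=cv2.Rodrigues(np.array(s["rvec"],float))[0];t=np.array(s["tvec"],float).ravel()
    z=s["range_z"].astype(float);v,u=np.mgrid[:480,:640]
    c=np.stack([(u-K[0,2])/K[0,0]*z,(v-K[1,2])/K[1,1]*z,z],-1)
    return (c-t)@R
def ray(s,u,v,h):
    K=np.array(s["intrinsics"]);R=cv2.Rodrigues(np.array(s["rvec"],float))[0];t=np.array(s["tvec"],float).ravel()
    d=R.T@np.linalg.inv(K)@[u,v,1];o=-R.T@t
    return o+d*(h-o[2])/d[2]
E
python3 - <<'E'
from h import *
for n in("top","scene"):
    s=snap(n);cv2.imwrite(f"pics/{n}1.png",s["pixels"]);np.savez(f"{n}1.npz",**s)
    print(n,s["intrinsics"],s["rvec"],s["tvec"])
print(state())
E
```

```text
top [[524.93071034   0.         313.91565304]
 [  0.         524.93071034 244.73401379]
 [  0.           0.           1.        ]] [ 2.18910479 -2.14918078  0.13568658] [ -24.01888636  559.08450788 1311.92623327]
scene [[605.0251963    0.         319.56805325]
 [  0.         605.0251963  236.33353214]
 [  0.           0.           1.        ]] [ 0.68024967  2.79244454 -0.83007159] [ 487.52443599 -178.9085852  1611.56677928]
{'time': 0.1, 'qpos': array([-1.13599406e+00,  4.23770777e-01,  1.63060580e+00, -1.03212898e-05,
        1.08863959e+00, -1.90080605e-02]), 'qd': array([ 3.89328025e-04, -1.10113992e-05, -9.80575185e-04, -1.44540296e-03,
        7.54350486e-04, -9.02072124e-04]), 'tau': array([ 5.80753094e-04, -5.58422720e+01, -2.82445693e+01,  3.05624944e-06,
        2.98246690e-03, -1.61466318e-05]), 'eef_pos': array([ 273.78447703, -561.24239588,  204.62255175]), 'tool_rot': array([-3.14016922e+00, -1.79205679e-05,  4.53815110e-01]), 'contact_force': array([-0.28681821, -0.15911414,  0.43867203]), 'ft_torque': array([ 0.04171076, -0.03971513, -0.01538321]), 'opening': 85.190236876287}
```

View pics/top1.png

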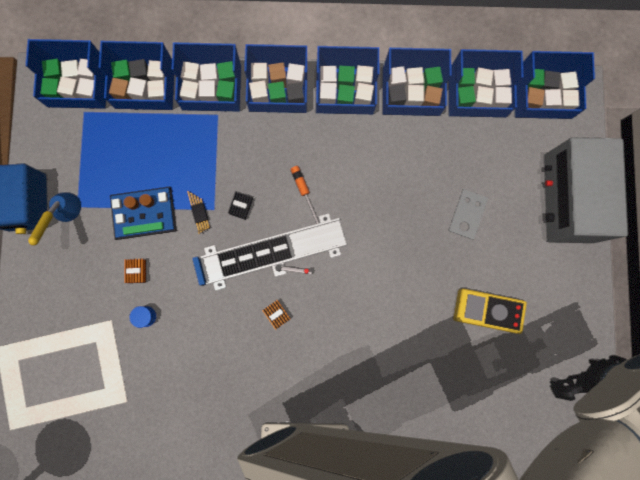

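View pics/scene1.png

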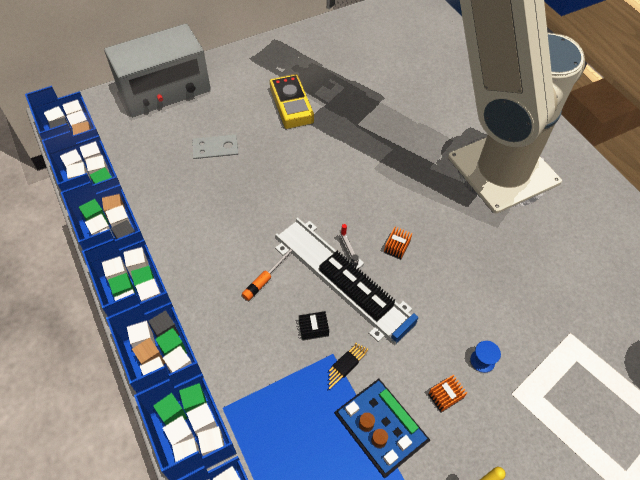

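The top view shows four black sinks in the channel, from (225,263) to (290,245). The blue stop is at (200,270), the keeper pivot at (279,268) and its red post at (309,271). Look-alikes are the orange sinks at (135,270) and (277,314), and the spare black sink on the bench at (241,205). I choose the channel row, whose last sink is at about (281,247).

```bash
cat > meas.py <<'E'
from h import *
import sys
def meas(s, tag=None):
    P=world(s);px=s["pixels"].astype(int);b,g,r=px[...,0],px[...,1],px[...,2]
    hsv=cv2.cvtColor(s["pixels"],cv2.COLOR_BGR2HSV).astype(int)
    return P,px,hsv
if __name__=="__main__":
  for n in("top","scene"):
    s=dict(np.load(f"{n}1.npz"));P,px,hsv=meas(s)
    a=ray(s,*((200,270) if n=="top" else (404,327)),38)
    c=ray(s,*((343,235) if n=="top" else (285,232)),6)
    print(n,"rough",a.round(),c.round())
    ax=(a-c)[:2];ax/=np.linalg.norm(ax);nx=np.array([ax[1],-ax[0]])
    L=(P[...,:2]-c[:2])@ax;W=(P[...,:2]-c[:2])@nx
    reg=(L>-20)&(L<430)&(abs(W)<80)&(P[...,2]>-20)
    blue=reg&(hsv[...,0]>95)&(hsv[...,0]<130)&(hsv[...,1]>120)
    print("blue",blue.sum(),P[blue].mean(0).round(1),"z",np.percentile(P[blue][:,2],[10,50,90]).round(1))
    red=reg&((hsv[...,0]<8)|(hsv[...,0]>172))&(hsv[...,1]>130)
    q=np.argwhere(red);print("red px",len(q),q.mean(0)[::-1],P[red].mean(0).round(1), np.percentile(P[red][:,2],[5,50,95]).round(1))
    dark=reg&(P[...,2]>30)&(P[...,2]<50)&(hsv[...,2]<70)&(abs(W)<45)
    p=P[dark];print("dark",len(p),p.mean(0).round(1))
    (cx,cy),(w,h),an=cv2.minAreaRect(p[:,:2].astype(np.float32));print("sinkrect",cx,cy,w,h,an)
    rail=reg&(hsv[...,1]<40)&(hsv[...,2]>150)&(P[...,2]<25)&(abs(W)<45)
    p=P[rail];print("bench z",np.median(P[(abs(W)>90)&(abs(W)<120)&(L>0)&(L<100)][:,2]));
    cv2.imwrite(f"pics/{n}crop.png",cv2.resize(s["pixels"][200:300,180:360] if n=="top" else s["pixels"][210:350,265:425],None,fx=4.4,fy=4.4,interpolation=cv2.INTER_CUBIC))
E
python3 meas.py
```

```text
top rough [489. 273.  38.] [589. -90.   6.]
blue 177 [487.9 276.8  34.7] z [27.7 35.9 39.6]
red px 16 [306.125 270.625] [490.9   4.8  61.2] [33.9 66.3 71.4]
dark 435 [526.5 141.6  39.4]
sinkrect 529.34814453125 135.03309631347656 54.95317840576172 172.64671325683594 16.732608795166016
bench z -0.6519132605579177
scene rough [491. 282.  38.] [605. -79.   6.]
blue 294 [489.7 281.1  33.4] z [20.4 36.6 40.3]
red px 19 [341.         235.78947368] [502.9  17.2  48.8] [18.6 50.9 68.2]
dark 1205 [531.8 138.8  37.7]
sinkrect 521.5466918945312 168.87744140625 65.62860107421875 245.6571044921875 15.388349533081055
bench z 0.06317369893388619
```

View pics/topcrop.png

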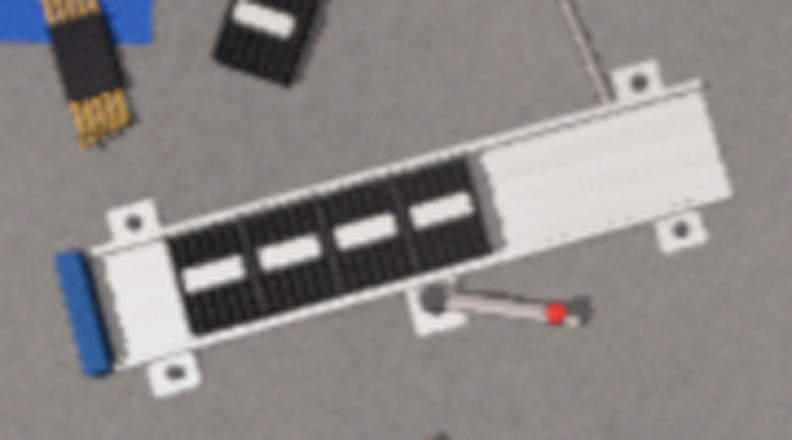

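The crop confirms it. The last sink's free face is at (490,205) in the crop, the keeper pivot at (434,298) and the red post at (556,312), with the channel open on the right.

```bash
cat > r.py <<'E'
from h import *
s=dict(np.load("top1.npz"))
f=lambda u,v,h:ray(s,180+(u+.5)/4.4-.5,200+(v+.5)/4.4-.5,h)[:2]
A=f(703,82,18);B=f(732,197,18);C=f(95,246,18);D=f(118,370,18)
print("corners",A.round(1),B.round(1),C.round(1),D.round(1),np.linalg.norm(A-B))
ya=(C-A)/np.linalg.norm(C-A)+(D-B)/np.linalg.norm(D-B);print([np.degrees(np.arctan2(*(x[::-1]))) for x in (C-A,D-B)])
ya/=np.linalg.norm(ya);xa=np.array([ya[1],-ya[0]])
O=(A+B)/2+175*ya;O-= ((O-(A+B+C+D)/4)@xa)*xa
print("O",O.round(1),"y",ya,"x",xa)
rf=lambda p:((p-O)@np.array([xa,ya]).T).round(1)
for n,p in dict(stop1=f(57,253,38),stop2=f(112,374,38),face1=f(82,250,38),face2=f(112,372,38),piv=f(434,298,34),post=f(556,312,68),s4a=f(470,155,41),s4b=f(493,243,41),s1a=f(168,238,41),s1b=f(193,335,41)).items(): print(n,p.round(1),rf(p))
E
python3 r.py
```

```text
corners [631.6 -78.9] [563.5 -96.8] [527.5 275.5] [455.4 259.2] 70.43120095732651
[np.float64(106.36622739067899), np.float64(106.880967549277)]
O [547.5  79.8] y [-0.28608303  0.95820483] x [0.95820483 0.28608303]
stop1 [521.3 293.1] [ 35.9 211.9]
stop2 [452.4 258.7] [-39.9 198.6]
face1 [523.3 278.8] [ 33.8 197.6]
face2 [453.5 258.7] [-38.8 198.3]
piv [499.6  75.9] [-46.9   9.9]
post [490.7   5.2] [-75.7 -55.2]
s4a [582.4  56.8] [ 26.9 -32.1]
s4b [531.5  42.3] [-26.  -31.3]
s1a [530.9 229.2] [ 26.8 147.9]
s1b [475.4 212.8] [-31. 148.]
```

>>> jog_arm --plan '[[[0.0147,0.0287,0,0,0,4],[0.0294,0.0574,0,0,0,8],[0.0441,0.0861,0,0,0,12],[0.0588,0.1148,0,0,0,16],[0.0735,0.1435,0,0,0,20],[0.0882,0.1722,0,0,0,24],[0.1029,0.2009,0,0,0,28],[0.1176,0.2296,0,0,0,32],[0.1323,0.2583,0,0,0,36],[0.147,0.287,0,0,0,40]]]' --claw 0 --squeeze 20

```text
time: 0.93
eef_pos: [421.2, -273.1, 205.1]
tool_rot: [-3.141, -0.0, 1.155]
contact_force: [0.3, -0.3, -0.0]
opening: 0.2
```

>>> jog_arm --plan '[[[0.0147,0.0287,0,0,0,4],[0.0294,0.0574,0,0,0,8],[0.0441,0.0861,0,0,0,12],[0.0588,0.1148,0,0,0,16],[0.0735,0.1435,0,0,0,20],[0.0882,0.1722,0,0,0,24],[0.1029,0.2009,0,0,0,28],[0.1176,0.2296,0,0,0,32],[0.1323,0.2583,0,0,0,36],[0.147,0.287,0,0,0,40.6]]]'

```text
time: 1.77
eef_pos: [568.2, 13.9, 205.0]
tool_rot: [-3.141, -0.0, 1.864]
contact_force: [0.5, -1.1, -0.0]
opening: -0.1
```

```bash
python3 - <<'E'
from h import *
st=state();s=snap("wrist");cv2.imwrite("pics/w1.png",s["pixels"]);np.savez("w1.npz",**s,pos=st["eef_pos"],rot=st["tool_rot"])
print(st["time"],st["eef_pos"],st["tool_rot"],st["qpos"],st["opening"]);print(s["tool_from_camera"].round(3))
E
```

```text
1.7667 [568.20938907  13.89930895 205.01222972] [-3.14096353e+00 -1.52729141e-04  1.86411345e+00] [ 3.53769135e-03  3.41269801e-01  1.75692761e+00 -3.86428130e-05
  1.04404178e+00 -2.89760044e-01] -0.10833331771775376
[[-0.00000e+00 -9.54000e-01 -3.01000e-01  7.75880e+01]
 [ 1.00000e+00 -1.00000e-03  1.00000e-03  7.30000e-01]
 [-1.00000e-03 -3.01000e-01  9.54000e-01 -1.69248e+02]
 [ 0.00000e+00  0.00000e+00  0.00000e+00  1.00000e+00]]
```

View pics/w1.png

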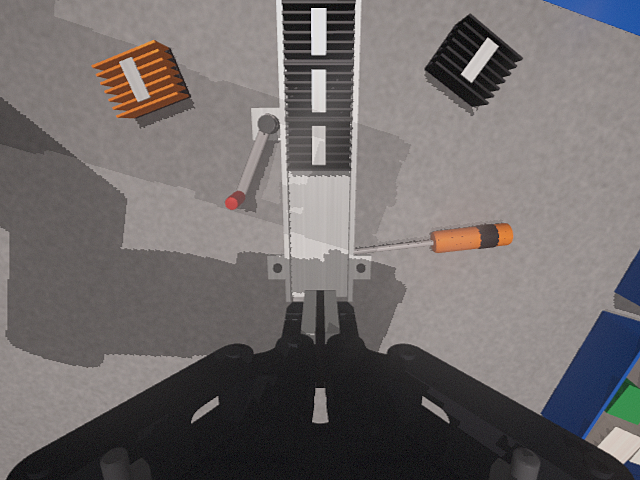

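The wrist view shows the row at u 280–360, with sink4's rear face at v≈172. The pivot is at (268,124), the post top at (232,202), and the fingers are over the open end at (320,310). The screwdriver tip is next to the rail at (357,250).

```bash
cat >> h.py <<'E'
from scipy.spatial.transform import Rotation as Ro
O=np.array([547.5,79.8]);ya=np.array([-.28608,.9582]);xa=np.array([.9582,.28608])
def wray(s,u,v,h):
    T=np.array(s["tool_from_camera"]);R=Ro.from_euler("xyz",s["rot"]).as_matrix()
    K=s["intrinsics"];d=R@T[:3,:3]@np.linalg.inv(K)@[u,v,1];o=R@T[:3,3]+s["pos"]
    return (o+d*(h-o[2])/d[2])[:2]
rf=lambda p:(np.array([xa,ya])@(p-O))
wf=lambda x,y:O+x*xa+y*ya
E
python3 - <<'E'
from h import *
s=dict(np.load("w1.npz"))
P=dict(wl1=(286,298,18),wr1=(354.5,298,18),wl2=(279.5,100,18),wr2=(359,100,18),s4bot=(320,174,6),s4top=(320,170,41),piv=(268,124,34),post=(232,202,68))
for n,p in P.items(): w=wray(s,*p);print(n,w.round(1),rf(w).round(1))
print("tcp",rf(s["pos"][:2]))
g=cv2.cvtColor(s["pixels"],cv2.COLOR_BGR2GRAY)
for v in (110,190,240,290): print(v,g[v,270:295],g[v,345:370])
print(g[155:185,300])
# depth check of sink4 rear/top
K=s["intrinsics"];T=s["tool_from_camera"];R=Ro.from_euler("xyz",s["rot"]).as_matrix()
for v in range(150,185,3):
    for u in (300,):
        z=s["range_z"][v,u];c=np.array([(u-K[0,2])/K[0,0]*z,(v-K[1,2])/K[1,1]*z,z]);w=R@(T[:3,:3]@c+T[:3,3])+s["pos"];print(v,rf(w[:2]).round(1),w[2].round(1))
E
```

```text
wl1 [562.9 -94.5] [ -35.1 -171.4]
wr1 [635.  -72.7] [  40.3 -171.2]
wl2 [504.  100.1] [-35.9  31.9]
wr2 [574.7 121.5] [38.  32.1]
s4bot [560.1  44.3] [  1.9 -37.6]
s4top [557.8  52. ] [  1.9 -29.6]
piv [501.1  77. ] [-45.2  10.6]
post [491.7   6.6] [-74.4 -54.1]
tcp [  0.99086691 -69.07058419]
110 [202 201 202 205 203 201 199 203 203 202 201 202 203 208 191 121  56  63
  69  71  74  75  75  75  78] [ 74  73  74  76  73  68  55 125 212 220 216 218 213 168 143 148 151 152
 151 147 148 146 149 148 148]
190 [149 152 152 152 153 154 151 151 152 142 138 133 168 185 187 187 193 149
 150 185 187 186 188 186 185] [189 187 189 192 144 152 186 192 193 195 148 125 136 136 137 139 139 139
 140 141 138 137 137 136 136]
240 [152 152 155 155 157 157 155 154 154 153 156 155 151 148 196 206 206 207
 193 122 188 206 203 202 202] [184 184 188 129 168 186 185 184 189 154 130 132 133 135 135 136 136 134
 135 135 141 137 139 137 137]
290 [104 102 101 101  98  95  97  95  99 101 105 104 103 100 101 113 134 140
 140 140 104 125 143 137 140] [137 139 113 124 138 138 139 127 100  98 102  99 101 102 101 101  97  99
  99 100  97 100  98 100 100]
[ 86  85  87  82  85  86  99  99  83  82  84  81  85  86  93 102 148 147
 145 143 138 164 208 208 205 205 206 207 192 193]
150 [-17.7 -13.4] 13.5
153 [-16.3 -14.4] 40.4
156 [-17.9 -19.3] 11.1
159 [-17.  -20.7] 29.7
162 [-16.4 -22.3] 41.9
165 [-17.8 -27.7] 15.2
168 [-16.5 -27.8] 40.8
171 [-18.4 -34.7] 5.5
174 [-18.4 -37.6] 6.6
177 [-18.5 -40.6] 6.5
180 [-18.5 -43.6] 7.3
183 [-18.6 -46.9] 5.7
```

>>> jog_arm --plan '[[[0,0,-0.02,0,0,0],[0,0,-0.045,0,0,0],[0,0,-0.07,0,0,0],[0,0,-0.095,0,0,0],[0,0,-0.12,0,0,0],[0,0,-0.14,0,0,0],[0,0,-0.16,0,0,0],[0,0,-0.175,0,0,0],[0,0,-0.185,0,0,0],[0,0,-0.19,0,0,0]]]'

```text
time: 2.65
eef_pos: [566.9, 12.2, 13.7]
tool_rot: [-3.139, -0.001, 1.86]
contact_force: [-0.2, -0.1, 0.4]
opening: -0.0
```

>>> jog_arm --plan '[[[-0.0009,0.0029,0,0,0,0],[-0.0017,0.0057,0,0,0,0],[-0.0024,0.0081,0,0,0,0],[-0.0031,0.0105,0,0,0,0],[-0.0037,0.0125,0,0,0,0],[-0.0043,0.0144,0,0,0,0],[-0.0049,0.0163,0,0,0,0],[-0.0054,0.0182,0,0,0,0],[-0.0059,0.0196,0,0,0,0],[-0.0063,0.0211,0,0,0,0]]]'

```text
time: 3.48
eef_pos: [561.7, 33.5, 15.4]
tool_rot: [3.142, 0.0, 1.861]
contact_force: [0.1, 0.3, 0.5]
opening: -0.1
```

>>> jog_arm --plan '[[[-0.0004,0.0014,0,0,0,0],[-0.0008,0.0028,0,0,0,0],[-0.0012,0.0042,0,0,0,0],[-0.0017,0.0056,0,0,0,0],[-0.0021,0.007,0,0,0,0],[-0.0025,0.0084,0,0,0,0],[-0.0029,0.0098,0,0,0,0],[-0.0033,0.0112,0,0,0,0],[-0.0038,0.0126,0,0,0,0],[-0.0042,0.014,0,0,0,0]]]'

```text
time: 4.32
eef_pos: [557.4, 47.5, 15.3]
tool_rot: [-3.141, -0.0, 1.861]
contact_force: [0.3, -0.2, 0.7]
opening: -0.3
```

>>> jog_arm --plan '[[[-0.0004,0.0014,0,0,0,0],[-0.0008,0.0028,0,0,0,0],[-0.0012,0.0042,0,0,0,0],[-0.0017,0.0056,0,0,0,0],[-0.0021,0.007,0,0,0,0],[-0.0025,0.0084,0,0,0,0],[-0.0029,0.0098,0,0,0,0],[-0.0033,0.0112,0,0,0,0],[-0.0038,0.0126,0,0,0,0],[-0.0042,0.014,0,0,0,0]]]'

```text
time: 5.15
eef_pos: [553.2, 61.5, 15.3]
tool_rot: [-3.142, -0.0, 1.861]
contact_force: [-0.3, -1.4, 0.1]
opening: -0.1
```

```bash
python3 - <<'E'
from h import *
st=state();s=snap("wrist");cv2.imwrite("pics/w2.png",s["pixels"]);np.savez("w2.npz",**s,pos=st["eef_pos"],rot=st["tool_rot"])
print(st["contact_force"],rf(st["eef_pos"][:2]))
E
```

```text
[-0.26094672 -1.37664397  0.05095096] [  0.27857321 -19.14474503]
```

View pics/w2.png

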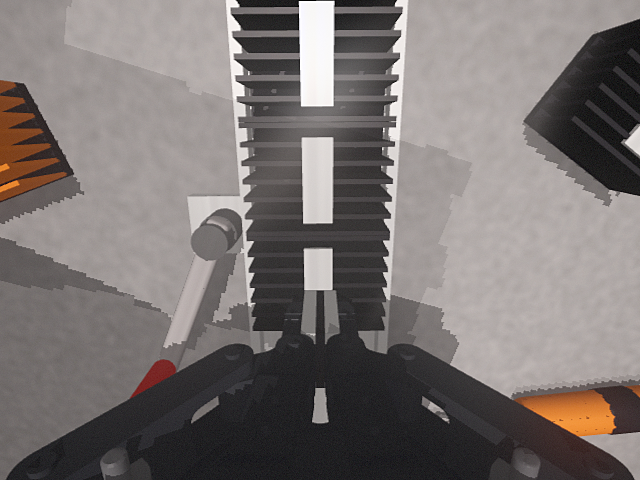

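The wrist view shows sink4's rear top edge at about v=330, with the fingers just behind it. The row is closed up, and the keeper post is at (155,380). Next I work out where that edge is.

```bash
python3 - <<'E'
from h import *
s=dict(np.load("w2.npz"))
for p in [(265,330,41),(380,330,41),(320,128,41),(240,125,41),(215,238,50)]: print(p,rf(wray(s,*p)).round(1))
t=snap("top");np.savez("top2.npz",**t)
g=t["pixels"];cv2.imwrite("pics/top2.png",cv2.resize(g[200:300,180:360],None,fx=4.4,fy=4.4,interpolation=cv2.INTER_CUBIC))
E
```

```text
(265, 330, 41) [-24.  -30.2]
(380, 330, 41) [ 28.6 -30.2]
(320, 128, 41) [ 1.2 57.9]
(240, 125, 41) [-29.3  59. ]
(215, 238, 50) [-40.1  16.7]
```

View pics/top2.png

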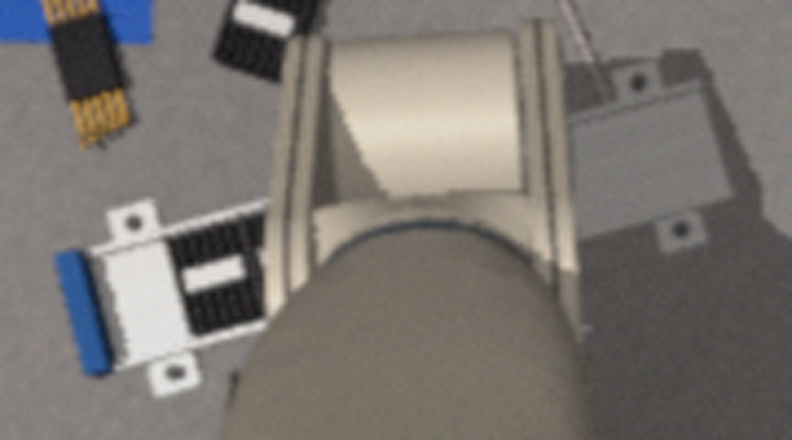

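```bash
python3 - <<'E'
from h import *
for f in("w1.npz","w2.npz"):
    s=dict(np.load(f));K=s["intrinsics"];T=s["tool_from_camera"];R=Ro.from_euler("xyz",s["rot"]).as_matrix()
    print(f,s["pos"],s["rot"])
    for u,v in [(311,284),(311,295),(311,305),(311,315),(311,325),(311,335),(330,300),(320,295),(265,300),(265,310),(265,320),(265,327),(270,340)]:
        z=s["range_z"][v,u];c=np.array([(u-K[0,2])/K[0,0]*z,(v-K[1,2])/K[1,1]*z,z]);t=T[:3,:3]@c+T[:3,3];w=R@t+s["pos"];print((u,v),t.round(1),rf(w[:2]).round(1),w[2].round(1))
    Tc=np.linalg.inv(T);c=Tc@[0,0,0,1];print("tcp px",(K@c[:3]/c[2])[:2])
E
```

```text
w1.npz [568.20938907  13.89930895 205.01222972] [-3.14096353e+00 -1.52729141e-04  1.86411345e+00]
(311, 284) [-90.7  -9.  198.5] [  -7.8 -159.8] 6.5
(311, 295) [ 11.3  -2.8 -35.3] [ -1.9 -57.8] 240.3
(311, 305) [ 11.6  -2.6 -44.4] [ -1.6 -57.5] 249.4
(311, 315) [ 11.9  -2.4 -52.8] [ -1.5 -57.2] 257.8
(311, 325) [ 11.4  -2.3 -58.8] [ -1.3 -57.7] 263.8
(311, 335) [ 10.6  -2.2 -63.8] [ -1.2 -58.5] 268.8
(330, 300) [ 11.4   4.9 -39.8] [  5.9 -57.7] 244.8
(320, 295) [ 11.6   0.9 -35.9] [  1.8 -57.5] 240.9
(265, 300) [-113.6  -62.5  204.6] [ -61.2 -182.9] 0.4
(265, 310) [-127.1  -63.2  205.5] [ -62.  -196.3] -0.5
(265, 320) [-139.9  -63.7  204.8] [ -62.4 -209.1] 0.2
(265, 327) [-149.5  -64.2  205.3] [ -62.9 -218.8] -0.3
(270, 340) [-167.5  -59.1  205.6] [ -57.7 -236.8] -0.6
tcp px [318.23079684 284.23179749]
w2.npz [553.24392065  61.53499874  15.31802956] [-3.14158336e+00 -1.09257147e-05  1.86052466e+00]
(311, 284) [ 12.6  -3.  -27.3] [-2.7 -6.5] 42.6
(311, 295) [ 11.5  -2.8 -35.6] [-2.5 -7.7] 50.9
(311, 305) [ 11.3  -2.6 -43.9] [-2.4 -7.9] 59.2
(311, 315) [ 12.   -2.4 -52.8] [-2.2 -7.2] 68.2
(311, 325) [ 11.5  -2.3 -59. ] [-2.  -7.6] 74.3
(311, 335) [ 10.8  -2.2 -64.1] [-1.9 -8.4] 79.4
(330, 300) [ 11.9   4.8 -40.8] [ 5.1 -7.3] 56.1
(320, 295) [ 11.6   0.9 -35.9] [ 1.2 -7.5] 51.2
(265, 300) [  4.4 -23.4 -26.3] [-23.2 -14.7] 41.6
(265, 310) [ -1.6 -24.  -24.3] [-23.7 -20.7] 39.6
(265, 320) [ -9.5 -25.1 -19.5] [-24.8 -28.6] 34.8
(265, 327) [ -8.6 -23.9 -27.2] [-23.6 -27.7] 42.5
(270, 340) [-39.  -27.7   9. ] [-27.5 -58.1] 6.3
tcp px [318.23335392 284.23745162]
```

```bash
python3 - <<'E'
from h import *
s=dict(np.load("w1.npz"));K=s["intrinsics"];T=s["tool_from_camera"]
np.set_printoptions(linewidth=220)
print(s["range_z"][278:300:1,296:346:3].round(0).astype(int))
# project nominal tip corners and pad corners
for p in [(11,0,0),(-11,0,0),(11,-11,0),(11,0,-19),(11,0,-31),(-11,0,-31),(11,0,-38)]:
    c=np.linalg.inv(T)@[*p,1];print(p,(K@c[:3]/c[2])[:2].round(1))
w=s["pixels"][230:370,240:400];cv2.imwrite("pics/w1c.png",cv2.resize(w,None,fx=4,fy=4,interpolation=cv2.INTER_NEAREST))
E
```

```text
[[400 399 398 399 399 401 399 401 398 399 398 398 398 399 400 401 398]
 [398 399 399 399 400 400 400 401 399 400 400 400 400 399 399 401 399]
 [399 400 401 400 399 399 399 400 399 399 400 401 402 400 399 400 399]
 [400 401 400 401 401 400 403 401 399 401   0 401 400 401 401 402 399]
 [400 401 403 401 400 402 401 400 398 401 401 401 401 402 401 402 400]
 [400 401 402 400 402 402 401 402 401 400 400 401 401 401 399 402 401]
 [402 402 402 404 401 401 401 400 401 403 401 402 401 400 402 402 401]
 [401 403 402 402 401 403 403 401 402 401 401 402 401 401 401 403 403]
 [402 401 402 403 401 403 402 402 403 402 403 402 402 403 401 403 401]
 [404 403 402 404 402 403 403 403 403 403 402 403 403 402 401 402 403]
 [402 404 405 403 402 403 404 403 404 402 404 405 403 403 404 402 403]
 [404 404 403 401 404 403 403 404 401 404 402 402 403 404 403 403 403]
 [403 403 403 153 152 152 151 152 152 151 152 152 152 151 403 403 404]
 [403 405 405 150 152 151 151 152 150 150 151 150 151 152 404 402 404]
 [404 405 404 151 151 150 150 150 150 151 152 150 149 149 405 405 405]
 [403 405 405 148 149 149 150 149 149 150 150 149 150 149 404 403 405]
 [405 405 407 148 149 148 149 148 149 149 149 148 148 148 407 406 406]
 [406 405 405 147 148 148 147 147 147 148 147 147 148 147 406 406 404]
 [406 406 405 147 146 146 146 145 146   0 147 147 146 147 406 407 407]
 [412 414 411 145 145 147 144 145 146 146 147 145 147 146 413 410 413]
 [414 413 413 144 145 145 145 145 144 144 146 145 145 145 412 414 413]
 [413 414 412 145 143 144 144 144 145 144 144 144 144 143 414 414 415]]
(11, 0, 0) [318.2 264.3]
(-11, 0, 0) [318.3 303.4]
(11, -11, 0) [296.5 264.4]
(11, 0, -19) [318.  279.6]
(11, 0, -31) [317.9 291.2]
(-11, 0, -31) [318.  336.4]
(11, 0, -38) [317.9 298.7]
```

View pics/w1c.png

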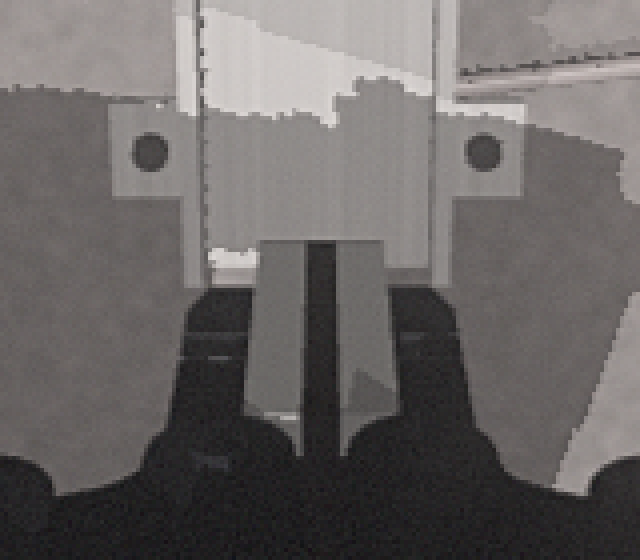

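The crop shows the shut fingers ending at v≈290, about 30 mm behind the nominal TCP on the tool axis. The fingertips are therefore really about 46 mm up, just above the sinks, and nothing has been touched yet. I check the gripper extents before going lower.

```bash
python3 - <<'E'
from h import *
s=dict(np.load("w1.npz"));K=s["intrinsics"];T=s["tool_from_camera"]
z=s["range_z"].astype(float);v,u=np.mgrid[:480,:640]
c=np.stack([(u-K[0,2])/K[0,0]*z,(v-K[1,2])/K[1,1]*z,z],-1);t=c@T[:3,:3].T+T[:3,3]
m=(z>20)&(t[...,2]<60)
for lo in range(-140,30,10):
    k=m&(t[...,2]>=lo)&(t[...,2]<lo+10)
    if k.sum()>8: print(lo,k.sum(),"x",np.percentile(t[k][:,0],[1,99]).round(),"y",np.percentile(t[k][:,1],[1,99]).round())
E
```

```text
-130 2157 x [18. 21.] y [-18.  19.]
-120 14591 x [ 6. 20.] y [-59.  61.]
-110 15753 x [-6. 18.] y [-55.  57.]
-100 10241 x [-8. 18.] y [-47.  49.]
-90 8934 x [-8. 13.] y [-39.  41.]
-80 4505 x [-8. 14.] y [-33.  34.]
-70 1311 x [-10.  14.] y [-18.  19.]
-60 954 x [ 7. 12.] y [-13.  14.]
-50 837 x [ 7. 12.] y [-13.  14.]
-40 573 x [ 7. 12.] y [-12.  14.]
```

>>> jog_arm --plan '[[[0.001,-0.003,0.001,0,0,0],[0.002,-0.007,0.001,0,0,0],[0.003,-0.011,0.001,0,0,0],[0.0045,-0.015,0.001,0,0,0],[0.006,-0.019,0.001,0,0,0],[0.007,-0.023,0.001,0,0,0],[0.008,-0.027,0.001,0,0,0],[0.0093,-0.031,0.001,0,0,0],[0.0099,-0.033,0.001,0,0,0],[0.0099,-0.033,0.001,0,0,0]]]'

```text
time: 6.08
eef_pos: [563.4, 27.9, 16.3]
tool_rot: [3.141, 0.0, 1.86]
contact_force: [0.6, 0.1, 0.1]
opening: 0.3
```

>>> jog_arm --plan '[[[0,0,-0.002,0,0,0],[0,0,-0.004,0,0,0],[0,0,-0.006,0,0,0],[0,0,-0.008,0,0,0],[0,0,-0.01,0,0,0],[0,0,-0.012,0,0,0],[0,0,-0.013,0,0,0],[0,0,-0.014,0,0,0],[0,0,-0.014,0,0,0],[0,0,-0.014,0,0,0]]]'

```text
time: 6.92
eef_pos: [563.2, 28.4, 2.3]
tool_rot: [-3.142, -0.0, 1.861]
contact_force: [0.1, 1.2, 0.2]
opening: -0.2
```

The TCP is below the channel floor with no force, which confirms the fingers are about 30 mm shorter than nominal.

>>> jog_arm --plan '[[[0,0,-0.002,0,0,0],[0,0,-0.004,0,0,0],[0,0,-0.006,0,0,0],[0,0,-0.008,0,0,0],[0,0,-0.01,0,0,0],[-0.0006,0.0019,-0.012,0,0,0],[-0.0011,0.0038,-0.013,0,0,0],[-0.0016,0.0052,-0.013,0,0,0],[-0.002,0.0066,-0.013,0,0,0],[-0.0024,0.008,-0.013,0,0,0]]]'

```text
time: 7.75
eef_pos: [560.8, 36.6, -10.6]
tool_rot: [3.142, 0.0, 1.861]
contact_force: [0.4, -0.4, 0.3]
opening: -0.1
```

>>> jog_arm --plan '[[[-0.0004,0.0014,0,0,0,0],[-0.0008,0.0028,0,0,0,0],[-0.0012,0.0042,0,0,0,0],[-0.0017,0.0056,0,0,0,0],[-0.0021,0.007,0,0,0,0],[-0.0025,0.0084,0,0,0,0],[-0.0029,0.0098,0,0,0,0],[-0.0033,0.0112,0,0,0,0],[-0.0038,0.0126,0,0,0,0],[-0.0042,0.014,0,0,0,0]]]'

```text
time: 8.58
eef_pos: [556.7, 50.4, -10.6]
tool_rot: [3.141, 0.0, 1.86]
contact_force: [1.3, -4.0, 1.8]
opening: 0.0
```

>>> jog_arm --plan '[[[-0.0004,0.0014,0,0,0,0],[-0.0008,0.0028,0,0,0,0],[-0.0012,0.0042,0,0,0,0],[-0.0017,0.0056,0,0,0,0],[-0.0021,0.007,0,0,0,0],[-0.0025,0.0084,0,0,0,0],[-0.0029,0.0098,0,0,0,0],[-0.0033,0.0112,0,0,0,0],[-0.0038,0.0126,0,0,0,0],[-0.0042,0.014,0,0,0,0]]]'

```text
time: 9.42
eef_pos: [552.5, 64.5, -10.6]
tool_rot: [3.141, 0.0, 1.861]
contact_force: [1.6, -4.5, 3.2]
opening: 0.0
```

>>> jog_arm --plan '[[[-0.0004,0.0014,0,0,0,0],[-0.0008,0.0028,0,0,0,0],[-0.0012,0.0042,0,0,0,0],[-0.0017,0.0056,0,0,0,0],[-0.0021,0.007,0,0,0,0],[-0.0025,0.0084,0,0,0,0],[-0.0029,0.0098,0,0,0,0],[-0.0033,0.0112,0,0,0,0],[-0.0038,0.0126,0,0,0,0],[-0.0042,0.014,0,0,0,0]]]'

```text
time: 10.25
eef_pos: [548.1, 78.5, -10.7]
tool_rot: [-3.142, -0.0, 1.861]
contact_force: [1.2, -3.6, 3.6]
opening: -0.1
```

>>> jog_arm --plan '[[[-0.0004,0.0013,0,0,0,0],[-0.0007,0.0025,0,0,0,0],[-0.001,0.0035,0,0,0,0],[-0.0013,0.0043,0,0,0,0],[-0.0015,0.0051,0,0,0,0],[-0.0018,0.0059,0,0,0,0],[-0.002,0.0067,0,0,0,0],[-0.0022,0.0074,0,0,0,0],[-0.0024,0.0081,0,0,0,0],[-0.0026,0.0087,0,0,0,0]]]'

```text
time: 11.08
eef_pos: [545.6, 87.2, -10.7]
tool_rot: [-3.142, -0.0, 1.861]
contact_force: [1.1, -4.3, 4.0]
opening: 0.4
```

>>> jog_arm --plan '[[[-0.0002,0.0005,0,0,0,0],[-0.0003,0.001,0,0,0,0],[-0.0004,0.0013,0,0,0,0],[-0.0005,0.0017,0,0,0,0],[-0.0006,0.002,0,0,0,0],[-0.0007,0.0023,0,0,0,0],[-0.0008,0.0026,0,0,0,0],[-0.0009,0.0029,0,0,0,0],[-0.0009,0.003,0,0,0,0],[-0.0009,0.003,0,0,0,0]]]'

```text
time: 11.92
eef_pos: [546.0, 88.1, -10.7]
tool_rot: [3.14, 0.002, 1.861]
contact_force: [6.0, -17.0, 0.2]
opening: -0.3
```

The row stopped at the expected place: the finger face is at about y=20 with 17 N. Now I back off straight, then rise.

>>> jog_arm --plan '[[[0.0015,-0.005,0,0,0,0],[0.0043,-0.0144,0,0,0,0],[0.0072,-0.024,0,0,0,0],[0.0098,-0.033,0,0,0,0],[0.0107,-0.036,0.012,0,0,0],[0.0107,-0.036,0.03,0,0,0],[0.0107,-0.036,0.05,0,0,0],[0.0107,-0.036,0.07,0,0,0],[0.0107,-0.036,0.09,0,0,0],[0.0107,-0.036,0.1,0,0,0]]]'

```text
time: 12.75
eef_pos: [556.6, 54.1, 92.3]
tool_rot: [3.138, 0.0, 1.86]
contact_force: [0.8, -0.1, -0.1]
opening: 0.4
```

>>> jog_arm --plan '[[[-0.004,-0.002,0,0,0,-5.7],[-0.009,-0.004,0,0,0,-11.4],[-0.014,-0.007,0,0,0,-17.1],[-0.019,-0.009,0,0,0,-22.8],[-0.024,-0.012,0,0,0,-28.5],[-0.029,-0.014,0,0,0,-34.2],[-0.034,-0.016,0,0,0,-39.9],[-0.039,-0.018,0,0,0,-45.6],[-0.044,-0.02,0,0,0,-51.3],[-0.048,-0.022,0,0,0,-57]]]'

```text
time: 13.58
eef_pos: [506.8, 31.9, 89.5]
tool_rot: [-3.141, 0.0, 0.861]
contact_force: [-0.2, 0.1, 0.1]
opening: 0.0
```

>>> jog_arm --plan '[[[-0.004,-0.002,0,0,0,-5.7],[-0.009,-0.004,0,0,0,-11.4],[-0.014,-0.007,0,0,0,-17.1],[-0.019,-0.009,0,0,0,-22.8],[-0.024,-0.012,0,0,0,-28.5],[-0.029,-0.014,0,0,0,-34.2],[-0.034,-0.016,0,0,0,-39.9],[-0.039,-0.018,0,0,0,-45.6],[-0.044,-0.02,0,0,0,-51.3],[-0.046,-0.022,0,0,0,-57]]]'

```text
time: 14.42
eef_pos: [460.4, 10.0, 89.4]
tool_rot: [-3.142, 0.001, -0.134]
contact_force: [0.6, -0.2, 0.5]
opening: 0.2
```

```bash
python3 - <<'E'
from h import *
st=state();s=snap("wrist");cv2.imwrite("pics/w3.png",s["pixels"]);np.savez("w3.npz",**s,pos=st["eef_pos"],rot=st["tool_rot"])
print(st["time"],st["eef_pos"],st["tool_rot"],rf(st["eef_pos"][:2]),st["qpos"])
t=snap("scene");np.savez("scene2.npz",**t);a=cv2.resize(t["pixels"][210:350,265:425],None,fx=3.4,fy=3.4,interpolation=cv2.INTER_CUBIC)
b=cv2.resize(s["pixels"],(476,357));c=np.zeros((476,544,3),np.uint8)
o=np.zeros((600,800,3),np.uint8);o[:a.shape[0]//1,:a.shape[1]]=a[:600];cv2.imwrite("pics/sc2.png",o[:476,:544])
E
```

```text
14.4167 [460.41414105   9.95591559  89.43916403] [-3.14155417e+00  8.92597629e-04 -1.34213685e-01] [-103.42666572  -42.01107915] [-4.33189412e-03  3.74839517e-01  2.06345940e+00  2.37510426e-04
  7.04173851e-01  1.70049705e+00]
```

View pics/w3.png

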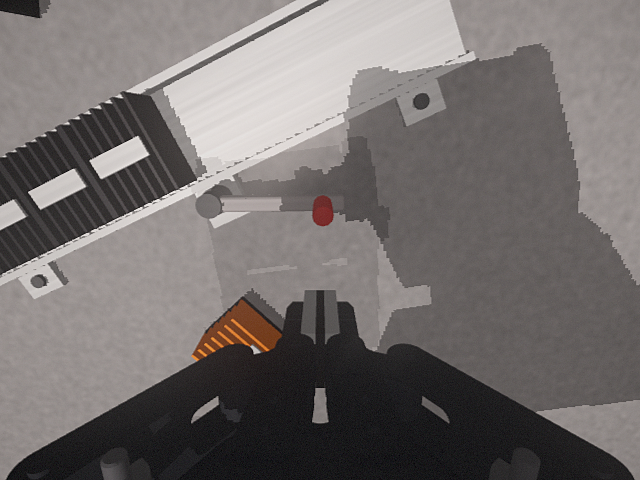

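The wrist view shows the post at (322,203), dead ahead of the fingers at (320,290). The bar runs square to the push direction and its pivot is at (209,206). The row's rear face is now past the pivot.

```bash
python3 - <<'E'
from h import *
s=dict(np.load("w3.npz"))
R=Ro.from_euler("xyz",s["rot"]).as_matrix()
for n,p in dict(post=(322,201,68),piv=(209,206,36)).items():
    w=wray(s,*p);d=np.r_[w,s["pos"][2]]-s["pos"];print(n,w.round(1),rf(w).round(1),"tool",(R.T@d).round(1))
p=wray(s,322,201,68);q=wf(-46,10.5);d=rf(p)-rf(q);print(d,np.linalg.norm(d),np.degrees(np.arctan2(-d[1],d[0])))
# swing table: world TCP for contact, pivot q, r=72, face offset 17.5
for ph in range(120,-3,-6):
    a=np.radians(ph);t=np.array([np.sin(a),np.cos(a)]);w=wf(*(np.array([-46,10.5])+72*np.array([np.cos(a),-np.sin(a)])-17.5*t));print(ph,w.round(1))
E
```

```text
post [499.3   4.3] [-67.7 -58.5] tool [39.3  0.4 -0. ]
piv [499.3  76.4] [-47.1  10.5] tool [ 29.7 -71.1  -0. ]
[-21.72885886 -69.03967471] 72.37831160610894 107.47035434595433
120 [466.7  10.7]
114 [473.8   7.5]
108 [481.2   5.1]
102 [488.8   3.5]
96 [496.5   2.7]
90 [504.2   2.7]
84 [512.    3.5]
78 [519.5   5.1]
72 [526.9   7.5]
66 [534.   10.7]
60 [540.7  14.5]
54 [547.   19.1]
48 [552.8  24.3]
42 [558.  30.]
36 [562.5  36.3]
30 [566.4  43. ]
24 [569.6  50.1]
18 [572.   57.5]
12 [573.6  65.1]
6 [574.4  72.8]
0 [574.4  80.5]
```

>>> jog_arm --plan '[[[0,0,-0.012,0,0,0],[0,0,-0.025,0,0,0],[0,0,-0.038,0,0,0],[0,0,-0.05,0,0,0],[0,0,-0.061,0,0,0],[0,0,-0.069,0,0,0],[0,0,-0.074,0,0,0],[0.002,-0.0004,-0.075,0,0,0],[0.006,-0.001,-0.075,0,0,0],[0.01,-0.0019,-0.075,0,0,0]]]'

```text
time: 15.35
eef_pos: [472.2, 8.1, 14.7]
tool_rot: [-3.141, -0.001, -0.129]
contact_force: [0.4, -0.1, -0.1]
opening: -0.1
```

```bash
python3 - <<'E'
from h import *
st=state();print(st["time"],st["eef_pos"],np.degrees(st["tool_rot"]),st["contact_force"])
def tcp(ph):
    a=np.radians(ph);return wf(*(np.array([-46,10.5])+72*np.array([np.cos(a),-np.sin(a)])-17.5*np.array([np.sin(a),np.cos(a)])))
seq=[116-3*k for k in range(0,42)]
for c in range(4):
    base=tcp(seq[c*10]);print(c,[[round(float(x)/1000,4) for x in tcp(seq[c*10+k])-base]+[3*k] for k in range(1,11)])
print(tcp(116))
E
```

```text
15.35 [472.19565809   8.14982343  14.72427732] [-1.79994148e+02 -4.23658235e-02 -7.36430707e+00] [ 0.40763988 -0.11285347 -0.07142967]
0 [[0.0036, -0.0014, 3], [0.0073, -0.0027, 6], [0.011, -0.0037, 9], [0.0148, -0.0045, 12], [0.0186, -0.0052, 15], [0.0225, -0.0056, 18], [0.0264, -0.0059, 21], [0.0302, -0.0059, 24], [0.0341, -0.0057, 27], [0.038, -0.0054, 30]]
1 [[0.0038, 0.0006, 3], [0.0076, 0.0013, 6], [0.0114, 0.0023, 9], [0.0151, 0.0035, 12], [0.0187, 0.0048, 15], [0.0223, 0.0064, 18], [0.0258, 0.0081, 21], [0.0291, 0.01, 24], [0.0324, 0.0121, 27], [0.0356, 0.0143, 30]]
2 [[0.003, 0.0024, 3], [0.0059, 0.005, 6], [0.0087, 0.0077, 9], [0.0113, 0.0106, 12], [0.0138, 0.0135, 15], [0.0161, 0.0167, 18], [0.0183, 0.0199, 21], [0.0202, 0.0232, 24], [0.022, 0.0267, 27], [0.0236, 0.0302, 30]]
3 [[0.0014, 0.0036, 3], [0.0027, 0.0073, 6], [0.0037, 0.011, 9], [0.0045, 0.0148, 12], [0.0052, 0.0186, 15], [0.0056, 0.0225, 18], [0.0059, 0.0264, 21], [0.0059, 0.0302, 24], [0.0057, 0.0341, 27], [0.0054, 0.038, 30]]
[471.42261402   8.51489962]
```

>>> jog_arm --plan '[[[0.0036,-0.0014,0,0,0,2],[0.0073,-0.0027,0,0,0,5],[0.011,-0.0037,0,0,0,8],[0.0148,-0.0045,0,0,0,11],[0.0186,-0.0052,0,0,0,14],[0.0225,-0.0056,0,0,0,17],[0.0264,-0.0059,0,0,0,20],[0.0302,-0.0059,0,0,0,23],[0.0341,-0.0057,0,0,0,26],[0.038,-0.0054,0,0,0,29]]]'

```text
time: 16.18
eef_pos: [509.9, 2.7, 14.9]
tool_rot: [3.142, -0.0, 0.38]
contact_force: [-1.3, 0.1, 0.6]
opening: -0.3
```

>>> jog_arm --plan '[[[0.0038,0.0006,0,0,0,3],[0.0076,0.0013,0,0,0,6],[0.0114,0.0023,0,0,0,9],[0.0151,0.0035,0,0,0,12],[0.0187,0.0048,0,0,0,15],[0.0223,0.0064,0,0,0,18],[0.0258,0.0081,0,0,0,21],[0.0291,0.01,0,0,0,24],[0.0324,0.0121,0,0,0,27],[0.0356,0.0143,0,0,0,30]]]'

```text
time: 17.02
eef_pos: [545.5, 17.0, 14.9]
tool_rot: [3.141, -0.0, 0.904]
contact_force: [-1.4, -0.4, 0.3]
opening: 0.2
```

```bash
python3 - <<'E'
from h import *
st=state();s=snap("wrist");cv2.imwrite("pics/w4.png",s["pixels"]);np.savez("w4.npz",**s,pos=st["eef_pos"],rot=st["tool_rot"])
print(st["time"],st["eef_pos"],np.degrees(st["tool_rot"]),rf(st["eef_pos"][:2]),st["contact_force"])
E
```

```text
17.0167 [545.51574119  17.04077219  14.94049424] [ 1.79985789e+02 -8.16223610e-03  5.17673300e+01] [-19.85547668 -59.56823532] [-1.39078306 -0.3584516   0.31183878]
```

View pics/w4.png

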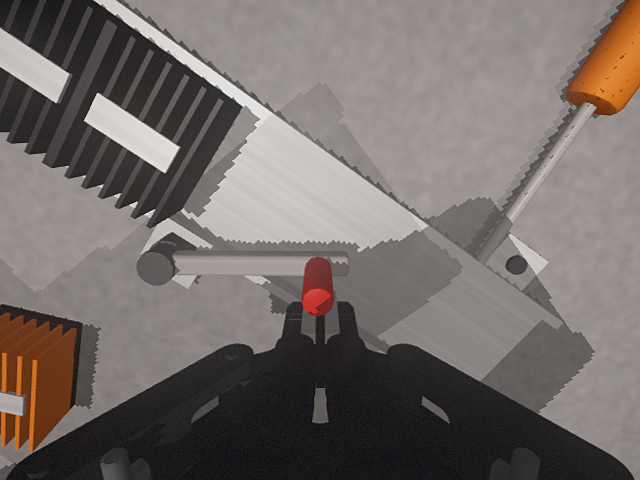

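The post at (318,300) is held on the finger face, the bar is square to the push at about 55°, and the screwdriver is clear. I continue round.

>>> jog_arm --plan '[[[0.003,0.0024,0,0,0,3],[0.0059,0.005,0,0,0,6],[0.0087,0.0077,0,0,0,9],[0.0113,0.0106,0,0,0,12],[0.0138,0.0135,0,0,0,15],[0.0161,0.0167,0,0,0,18],[0.0183,0.0199,0,0,0,21],[0.0202,0.0232,0,0,0,24],[0.022,0.0267,0,0,0,27],[0.0236,0.0302,0,0,0,30]]]'

```text
time: 17.9
eef_pos: [569.0, 47.2, 14.9]
tool_rot: [3.141, 0.0, 1.426]
contact_force: [-1.3, -1.2, 0.5]
opening: 0.1
```

>>> jog_arm --plan '[[[0.0013,0.0035,0,0,0,3],[0.0025,0.0071,0,0,0,6],[0.0035,0.0107,0,0,0,9],[0.0043,0.0143,0,0,0,12],[0.005,0.018,0,0,0,15],[0.0054,0.0215,0,0,0,18],[0.0057,0.0248,0,0,0,20.5],[0.0058,0.028,0,0,0,23],[0.0058,0.0305,0,0,0,25],[0.0058,0.032,0,0,0,26]]]'

```text
time: 18.73
eef_pos: [574.9, 79.3, 14.9]
tool_rot: [3.141, 0.0, 1.879]
contact_force: [-0.9, -0.9, 0.2]
opening: 0.5
```

>>> jog_arm --plan '[[[-0.0001,0.0004,0,0,0,0],[-0.0002,0.0008,0,0,0,0],[-0.0003,0.0012,0,0,0,0],[-0.0005,0.0016,0,0,0,0],[-0.0006,0.002,0,0,0,0],[-0.0007,0.0023,0,0,0,0],[-0.0008,0.0026,0,0,0,0],[-0.0009,0.0028,0,0,0,0],[-0.0009,0.003,0,0,0,0],[-0.0009,0.003,0,0,0,0]]]'

```text
time: 19.57
eef_pos: [574.3, 81.2, 14.5]
tool_rot: [3.141, 0.001, 1.878]
contact_force: [3.2, -8.0, 1.4]
opening: 0.0
```

The bar is at its limit, with the force up to 8 N. I back off, rise and move clear to check.

>>> jog_arm --plan '[[[0.0015,-0.005,0,0,0,0],[0.0043,-0.0144,0,0,0,0],[0.0072,-0.024,0,0,0,0],[0.0098,-0.033,0.005,0,0,0],[0.0107,-0.036,0.03,0,0,0],[0.0107,-0.036,0.06,0,0,0],[0.0107,-0.036,0.09,0,0,0],[0.0107,-0.036,0.12,0,0,0],[0.0107,-0.036,0.15,0,0,0],[0.0107,-0.036,0.17,0,0,0]]]'

```text
time: 20.4
eef_pos: [585.2, 45.5, 187.7]
tool_rot: [3.139, 0.001, 1.877]
contact_force: [0.4, 0.6, 0.3]
opening: 0.2
```

>>> jog_arm --plan '[[[-0.008,-0.025,0,0,0,0],[-0.016,-0.055,0,0,0,0],[-0.024,-0.085,0,0,0,0],[-0.032,-0.115,0,0,0,0],[-0.04,-0.145,0,0,0,0],[-0.048,-0.175,0,0,0,0],[-0.056,-0.205,0,0,0,0],[-0.064,-0.235,0,0,0,0],[-0.072,-0.26,0,0,0,0],[-0.076,-0.27,0,0,0,0]]]'

```text
time: 21.23
eef_pos: [507.0, -227.1, 184.7]
tool_rot: [-3.142, 0.001, 1.875]
contact_force: [0.6, -0.1, 0.3]
opening: -0.1
```

```bash
python3 - <<'E'
from h import *
st=state();print(st["time"],st["eef_pos"],st["contact_force"])
s=snap("top");np.savez("top3.npz",**s);cv2.imwrite("pics/top3.png",cv2.resize(s["pixels"][200:300,180:360],None,fx=4.4,fy=4.4,interpolation=cv2.INTER_CUBIC))
E
```

```text
21.2333 [ 507.03843716 -227.13305799  184.6920284 ] [ 0.6166782  -0.11785888  0.32012273]
```

View pics/top3.png

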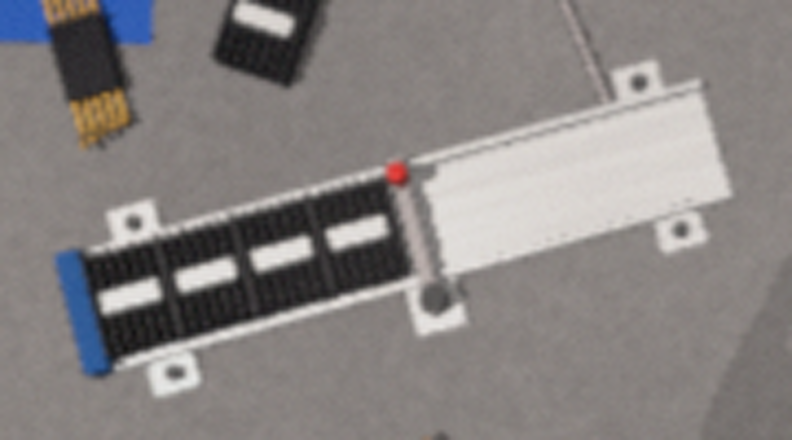

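The row is closed up against the blue stop at (90,300). The bar lies across the channel from the pivot (434,298) to the post (396,173), and the spare sink, hex keys and screwdriver tip look unmoved. I do a quick angle check before handing in.

```bash
python3 - <<'E'
from h import *
s=dict(np.load("top3.npz"));t=dict(np.load("top1.npz"))
f=lambda u,v,h:rf(ray(s,180+(u+.5)/4.4-.5,200+(v+.5)/4.4-.5,h)[:2])
a=f(396,173,68);b=f(434,298,36);d=a-b;print(a,b,np.degrees(np.arctan2(-d[1],d[0])),"sink4 rear",f(390,178,41),f(412,275,41))
df=np.abs(s["pixels"].astype(int)-t["pixels"]).max(-1)>60
n,l,st,c=cv2.connectedComponentsWithStats(df.astype(np.uint8));print([(st[i][:5].tolist()) for i in range(1,n) if st[i][4]>15])
print(sign_off())
E
```

```text
[24.38531739 10.9301635 ] [-47.14227666   9.86085528] -0.8564846249463981 sink4 rear [26.24697015 15.98182912] [-31.38064407  18.39865528]
[[404, 212, 18, 35, 150], [425, 225, 53, 44, 1332], [268, 235, 27, 29, 451], [201, 253, 23, 28, 381], [304, 269, 5, 5, 16], [415, 269, 20, 16, 174], [390, 281, 14, 25, 90], [413, 280, 6, 7, 19], [398, 285, 11, 19, 65], [454, 289, 28, 54, 606], [419, 299, 33, 15, 58], [308, 302, 74, 78, 1490], [384, 313, 8, 7, 17], [371, 321, 176, 90, 6607], [550, 355, 76, 46, 1352], [624, 359, 8, 10, 53], [633, 370, 7, 8, 25], [343, 380, 16, 24, 141], [597, 388, 43, 80, 749], [578, 416, 13, 5, 24], [256, 424, 32, 17, 197], [289, 426, 8, 5, 29], [353, 430, 143, 50, 5141], [250, 432, 47, 42, 1109], [300, 432, 40, 20, 267], [577, 449, 14, 14, 56], [294, 456, 40, 24, 555], [230, 460, 18, 20, 179]]
the job is handed in; nothing more can be done
None
```

The job is done and handed in, about 21 s into the 51 s limit. I pushed only on the last heat sink, at about 4 N, until the row stopped against the blue end stop. I then swung the keeper bar by its red post to its limit and backed the arm clear.

**Final checks:**
- **Row:** it stopped with the finger face at about y = 20 mm and the force up to 17 N, which matches the home position. The last top view shows all four sinks closed up against the stop. My hand-picked pixels put the last sink's rear edge at y = 16–18 mm instead of 20, which I put down to pixel-picking error.
- **Keeper bar:** it measures about -1° in the top view, which is fully closed within that view's accuracy. It reached its limit with 8 N on the fingers.
- **Everything else:** the spare sink, hex keys, screwdriver shaft and nearer orange sink showed no clear change between the first and last top views. The remaining differences were around the arm and its shadow. The moving shadow covered the multimeter area, so the comparison says nothing about the multimeter, but the arm passed well above it.

**Disagreement:** the shut fingers really end about 30 mm behind the stated TCP. My first push therefore passed just above the last sink. Its force reading was at most 1.4 N, and the row had not moved. I found the offset with the wrist camera, backed off, lowered the tool and pushed again.

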